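Shut off the torch gas under the sliding cover

ROBOT

A 6-joint arm with a two-finger parallel gripper is mounted at the origin on the work surface. World frame = base frame: x ahead of the robot, y to its left, z up, the work surface at z = 0. Lengths are in m, angles in rad, forces in N, time in s.
With the tool pointing down it reaches from about 0.35 to 0.85 m from the base axis. Payload 8.1 kg.
Tool frame: the origin (TCP) lies at the very end of the fingers, on their centre line; the grasp point (between the pads) lies 19 mm behind it; z points along the fingers, y is the direction in which the jaws open and shut (so a half turn about z gives the same grasp; the last joint's range is limited). The gripper opens to 93 mm and grips with 3 to 60 N. Pads are 15 mm wide; open, the fingers measure 128 mm over their backs; the gripper's body (75 mm by 188 mm) begins 65 mm behind the grasp point.
Start: joints at [1.153, 0.13, 1.488, -0, 1.523, -0.085], TCP at [0.196, 0.567, 0.179] pointing down, gripper open.
Joint ranges: [-2.96, 2.96], [-0.89, 2.26], [0.02, 2.5], [-1.34, 4.48], [0, 2.73], [-2.66, 2.66]. Speed limits (rad/s): [2.39, 2.39, 2.79, 3.14, 3.14, 3.14].

INTERFACE

Orientations are given as a rotation vector (axis times angle).
In Python, from plant import read_state, read_camera, close_job gives the robot as it stands.
- The arm moves only by the tool jog_arm, never from a script. Its argument "motion" is one flat list of numbers, 7 for each row, row after row: the opening, from 0 (shut) to 1 (fully open), then the shift along the tool's x, y, z scaled (see below), then the turn, a rotation vector about the tool's x, y, z scaled (see below). A call has 1 to 8 rows; each row is the pose to reach, as a shift and turn from the pose measured when the call began, along the tool's axes at that moment; what a row does not reach only later rows make up. The controller multiplies each number of a shift by 0.5 m and each number of a turn by 90 degrees. A row lasts 1/10 s, in which the tool goes at most 50 mm and 8.59 degrees, less where a joint would pass 70% of its speed; a pose out of reach is approached as far as the arm can. A call with a number of a shift or a turn outside -1 to 1 is refused whole. A call with a gripper value outside its range is refused whole. The fingers move at their own pace and stop on an object; "grip_force" is the grip in N (left out, the last holds). Time passes only in rows, so rows that repeat a pose let the fingers close. It gives the time, the measured TCP pose, the force and the opening at its end, in the units of the state.
- read_state(): the state, without advancing time (a new reading comes with each control period).
- read_camera(name): name is "side" or "top" or "wrist"; returns a dict with "frame" (384x512x3 uint8, red, green, blue), "vertical_fov" (degrees; the focal length in pixels is half the picture's height over the tangent of half this angle, whatever the lens; pixels are square), "cx", "cy" (the principal point, pixels), "world_from_camera" (4x4, takes a point from camera to world coordinates); the wrist camera has in their place "hand_eye" (4x4, takes a point from camera to tool coordinates, whose origin is the TCP and whose axes are the flange's). Camera axes: x right, y down, z forward; pixel columns grow to the right and rows downward; lengths in m; the calibration is good to about 2 mm. A picture is of the moment at which its call begins: read the wrist's pose just before it. There is no depth.
- close_job(): hands the job in, once; it reports no verdict.
The state is a dict: "t": time; "q": joint angles; "dq": joint speeds; "joint_torque": joint torques, N m; "tool_pos": TCP position; "orientation": TCP orientation; "force": force on the tool from outside, world axes, zero at the start; "wrist_torque": the same for the moment, N m; "opening": finger opening in m.
Only numpy, scipy, OpenCV 4.12 (cv2) and the standard library are available. Lean on these libraries where they do the work, as an engineer would, in place of code of your own. Each camera call takes 0.05 s, during which the arm holds its last target.

TASK

On the jeweller's bench, shut off the torch gas: push the aluminium cover of the gas box all the way aside along its rails, to the robot's left, onto the closed regulator housing, so that the two taps are uncovered. Then push the handle that ends in a round disc a quarter turn clockwise (seen from above), until it is fully shut, lying across its pipe. Pushing with the fingers is enough, nothing needs gripping: leave the plain tap's handle as it is and the jar, steel block and hammer where they lie, and finish clear of everything.

Things in the scene. Friction and masses are not known exactly. Their poses are not given: they have to be found in the camera images.
- gasbox: Grey steel gas box fixed to the bench, 186 mm deep (x), 520 long (y), 66 high. Origin: on the bench under the centre of its open well. x away from the robot, y left along the slide, z up; yaw within 0.3 rad. Well inside 170 (x) by 250 mm (y), walls 8 thick, rim at 66, floor at 6. From y = 125 to 387 mm a closed housing, flat top at 66, onto which the cover slides.
- cover (a joint): Sliding cover, in m: 0 to 0.015 at the start (over the well), 0.25 at its stop (on the housing), growing along the box's +y. An aluminium hood 186 (x) by 260 (y) by 24 mm, from 67 to 91 mm above the bench; too wide to grip and held down by its rails. Takes about 3 to 5 N to slide and stays where left.
- cover_end (a point): Centre of the cover's upright right-hand (-y) end face, 186 mm wide and 24 mm high, 79 mm above the bench: the face to push towards the box's +y. It moves with the cover; axes as the box's.
- disc_tap_handle (a joint): Tap to shut, in rad: 0 = open, pointing along the box's -x (to the robot); pi/2 = shut, at its stop, pointing along +y (left); clockwise from above. Starts at 0 to 0.3. Steel bar 8 mm wide, 40 to 58 mm above the bench, ending in a disc of 28 mm diameter, same height, centred 66 mm from the pivot (end at 80 mm). Takes about 0.12 N m, stays where left.
- disc_tap_pivot (a point): On the vertical pivot axis of the disc-ended handle, 49 mm above the bench; fixed. In the box it lies at x = 45 mm and y = -70 or +30 mm; the plain tap has the other place. The pipe (along x) and tap body under the handle reach up to 37 mm above the bench.
- disc_tap_tip (a point): End of the disc-ended handle, 80 mm from its pivot, at mid-height; moves with it.
- plain_tap_handle (a joint): Handle of the other tap (leave it alone), in rad, same directions and zero, starting between 0 and 0.3. Same steel bar, 8 mm wide, 18 mm high, 80 mm long, but straight to the end with no disc.
- plain_tap_tip (a point): End of the plain handle, 80 mm from its pivot, at mid-height; moves with it.
- jar: Loose glass jar with steel cap, 54 mm diameter, 65 mm high, beyond the box. Origin under its centre. Leave it.
- bench_block: Loose steel bench block, 70 x 70 x 22 mm, to the right of the box, at least 65 mm from its wall. Origin under its centre. Leave it.
- hammer: Loose hammer lying flat beyond the box, behind the housing. Origin near its middle, on the bench. Leave it.

How it is judged:
On the way, in this order (a step that is already met when the one before it is completed fails the run):
1. the cover is pushed aside, at least 220 of its 250 mm, with the disc tap still open (value of joint cover above 0.22 m and value of joint disc_tap_handle below 0.6 rad), for 0.2 s.
2. the disc-ended handle is shut (value of joint disc_tap_handle above 1.45 rad), for 0.2 s.
At the end, for the whole second after the job is handed in: The cover stands at least 220 mm open (of 250), the disc-ended handle is within about 0.12 rad (7 degrees) of its shut stop and at rest, and the plain handle's end is within 12 mm, and the jar, block and hammer within 15 mm, of where they were (value of joint cover above 0.22 m and value of joint disc_tap_handle above 1.45 rad and distance of plain_tap_tip from where it was at the start of the episode below 0.012 m and velocity of joint disc_tap_handle between -0.05 and 0.05 rad/s and distance of each of jar, bench_block, hammer from where it was at the start of the episode below 0.015 m); the robot touches nothing.
It fails at once if the plain tap's handle is turned (its end moves over 12 mm) (distance of plain_tap_tip from where it was at the start of the episode above 0.012 m).
It fails at once if the jar is shoved, lifted or carried (over 15 mm) (distance of jar from where it was at the start of the episode above 0.015 m).
It fails at once if the bench block is shoved, lifted or carried (over 15 mm) (distance of bench_block from where it was at the start of the episode above 0.015 m).
It fails at once if the hammer is shoved, lifted or carried (over 15 mm) (distance of hammer from where it was at the start of the episode above 0.015 m).
It also fails if it takes over 51 s, if anything falls off the work surface, if the arm or the gripper's body presses on something with over 40 N, if the wrist force passes 120 N, or if a joint passes its speed limit or range.

## Working session

There is one attempt and no reset: what is moved stays moved. The work goes in short steps, Python scripts to look and compute and a tool call to move; the robot and the scene stay as the last step left them, time stands still between calls to the robot, and variables do not carry over. Pictures are saved under pics/ and viewed, and the job is handed in when it is done.

Besides the shell and the picture viewer there is one more tool, called as name(argument=value, ...), one argument or row to a line, values as JSON. jog_arm: Moves the arm, as the interface text tells. Its arguments: {"type":"object","properties":{"motion":{"type":"array","items":{"type":"number"}},"grip_force":{"type":"number"}},"required":["motion"]}

```bash
mkdir -p pics; ls
python3 - <<'E'
from plant import *
import cv2,numpy as np
s=read_state();print({k:np.round(v,3).tolist() for k,v in s.items()})
for n in ("side","top","wrist"):
    c=read_camera(n);cv2.imwrite(f"pics/{n}0.png",c["frame"][:,:,::-1])
    print(n,c["vertical_fov"],c["cx"],c["cy"],np.round(c.get("world_from_camera",c.get("hand_eye")),4).tolist())
E
```

```text
pics
{'t': 0.0, 'q': [1.153, 0.131, 1.489, 0.0, 1.523, -0.085], 'dq': [-0.001, 0.003, -0.0, 0.0, -0.001, -0.001], 'joint_torque': [0.001, -55.983, -49.178, 0.077, 0.035, -0.0], 'tool_pos': [0.196, 0.566, 0.178], 'orientation': [-0.52, -3.098, 0.003], 'force': [0.223, -0.389, 0.316], 'wrist_torque': [-0.012, -0.002, 0.028], 'opening': 0.093}
side 53.7326012118282 254.01306537119234 193.19265725280664 [[-0.8839, -0.3242, 0.337, 0.3142], [-0.4676, 0.6045, -0.6449, 0.5706], [0.0053, -0.7277, -0.6859, 0.7013], [0.0, 0.0, 0.0, 1.0]]
top 51.106440115164595 253.16701941448852 189.0427014500931 [[0.0003, -0.9904, 0.1379, 0.5207], [-0.9998, 0.0023, 0.0189, -0.0155], [-0.0191, -0.1379, -0.9903, 0.9257], [0.0, 0.0, 0.0, 1.0]]
wrist 63.44261663616023 252.3245404899435 188.35099049167243 [[0.0005, -0.9685, -0.2491, 0.0682], [1.0, 0.0006, -0.0006, -0.0011], [0.0007, -0.2491, 0.9685, -0.2061], [0.0, 0.0, 0.0, 1.0]]
```

View pics/side0.png

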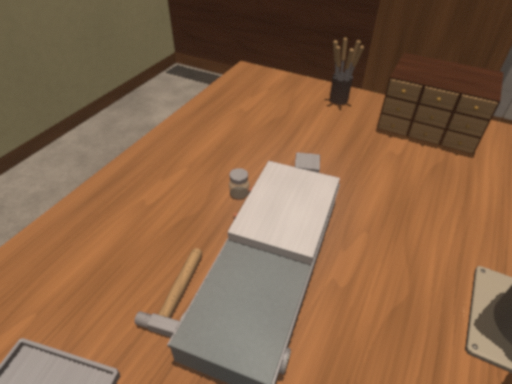

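View pics/top0.png

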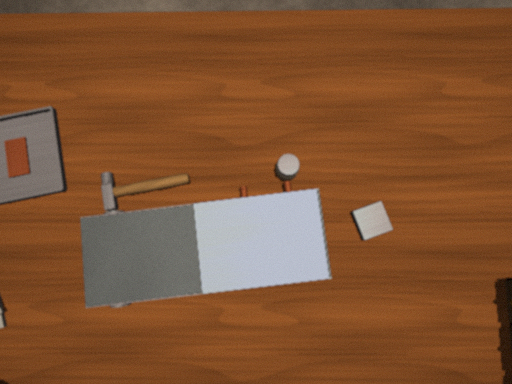

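View pics/wrist0.png

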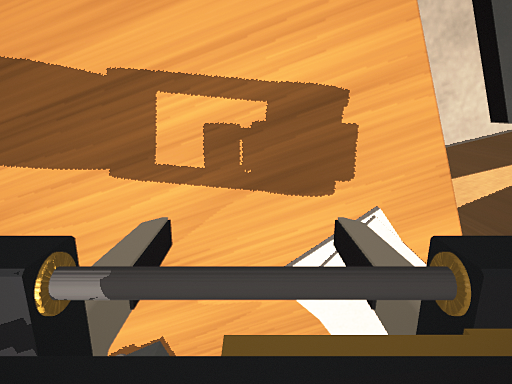

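Top view: white cover at about (193–330, 189–293), grey housing on its left, block at (372,220), jar at (288,166), hammer at (145,187). Side view: cover at (230–340, 162–262). I'll measure the corners in both views.

```bash
cat > h.py <<'E'
import numpy as np,cv2
from plant import *
def ray(c,uv,T=None):
    T=np.array(c["world_from_camera"]) if T is None else T
    f=192/np.tan(np.radians(c["vertical_fov"])/2)
    d=T[:3,:3]@np.array([(uv[0]-c["cx"])/f,(uv[1]-c["cy"])/f,1.]);return T[:3,3],d/np.linalg.norm(d)
def onz(c,uv,z,T=None):
    o,d=ray(c,uv,T);return o+d*(z-o[2])/d[2]
def tri(rs):
    A=sum(np.eye(3)-np.outer(d,d) for o,d in rs);b=sum((np.eye(3)-np.outer(d,d))@o for o,d in rs)
    p=np.linalg.solve(A,b);return p,max(np.linalg.norm((np.eye(3)-np.outer(d,d))@(p-o)) for o,d in rs)
def wristT(s,c):
    T=np.eye(4);T[:3,:3]=cv2.Rodrigues(np.array(s["orientation"],float))[0];T[:3,3]=s["tool_pos"];return T@np.array(c["hand_eye"])
def quad(mask):
    cs,_=cv2.findContours(mask.astype(np.uint8),cv2.RETR_EXTERNAL,cv2.CHAIN_APPROX_NONE)
    k=cv2.convexHull(max(cs,key=cv2.contourArea));
    for e in np.arange(2,30,.5):
        a=cv2.approxPolyDP(k,e,True)
        if len(a)<=4:break
    return a[:,0].astype(float),cv2.contourArea(k)
E
python3 - <<'E'
from h import *
Q={}
for n in("top","side"):
    c=read_camera(n);hsv=cv2.cvtColor(c["frame"],cv2.COLOR_RGB2HSV)
    f=c["frame"]
    for p in [(150,250),(260,240),(372,220)] if n=="top" else [(250,300),(290,210),(308,160)]:print(n,p,hsv[p[1],p[0]])
    m=((hsv[...,1]<60)&(hsv[...,2]>180)).astype(np.uint8)
    nn,l,st,ce=cv2.connectedComponentsWithStats(m)
    p=(260,240) if n=="top" else (290,210)
    mm=l==l[p[1],p[0]]
    q,a=quad(mm);print(n,q.tolist(),a);Q[n]=(c,q)
ct,qt=Q["top"];cs,qs=Q["side"]
for u in qt:
    o=[(tri([ray(ct,u),ray(cs,v)]),v) for v in qs]
    b=min(o,key=lambda x:x[0][1]);print(u,b[1],np.round(b[0][0],4),"res",round(b[0][1],4),"z91",np.round(onz(ct,u,.091),4),np.round(onz(cs,b[1],.091),4))
E
```

```text
top (150, 250) [ 30   7 107]
top (260, 240) [113  22 206]
top (372, 220) [ 12  20 188]
top [[315.0, 190.0], [327.0, 277.0], [203.0, 291.0], [195.0, 204.0]] 11120.0
side (250, 300) [ 27  17 138]
side (290, 210) [ 13  35 217]
side (308, 160) [ 12  34 167]
side [[268.0, 162.0], [338.0, 178.0], [311.0, 256.0], [229.0, 231.0]] 6487.5
[315. 190.] [268. 162.] [ 0.6372 -0.1287  0.0871] res 0.0021 z91 [ 0.6346 -0.1289  0.091 ] [ 0.6371 -0.1237  0.091 ]
[327. 277.] [338. 178.] [ 0.4571 -0.1493  0.0909] res 0.0008 z91 [ 0.4563 -0.1495  0.091 ] [ 0.4578 -0.1488  0.091 ]
[203. 291.] [311. 256.] [0.4282 0.1028 0.0887] res 0.0004 z91 [0.428  0.1023 0.091 ] [0.4282 0.1047 0.091 ]
[195. 204.] [229. 231.] [0.6067 0.123  0.0883] res 0.0008 z91 [0.6056 0.1223 0.091 ] [0.6062 0.1252 0.091 ]
```

```bash
cat > mv.py <<'E'
import sys
from h import *
from scipy.spatial.transform import Rotation as R
YAW=0.117
xh=np.array([np.cos(YAW),np.sin(YAW),0]);yh=np.array([-xh[1],xh[0],0])
def go(p,jaw=YAW):   # target world TCP, jaw direction angle; prints row numbers
    s=read_state();R0=R.from_rotvec(s["orientation"]).as_matrix()
    y=np.array([np.cos(jaw),np.sin(jaw),0]);
    if y@R0[:,1]<0:y=-y
    z=np.array([0,0,-1.]);Rt=np.c_[np.cross(y,z),y,z]
    sh=R0.T@(np.array(p)-s["tool_pos"])/.5;tu=R.from_matrix(R0.T@Rt).as_rotvec()/(np.pi/2)
    print("t",round(s["t"],2),"pos",np.round(s["tool_pos"],4),"shift",np.round(sh,4),"turn",np.round(tu,4),"F",np.round(s["force"],1))
E
python3 - <<'E'
from mv import *
ce=np.array([.5475,-.142,0]);print(np.round(ce-yh*.035,4))
for y0 in(.25,): go([.45,.2,.178])
go([.5516,-.177,.15])
E
```

```text
[ 0.5516 -0.1768  0.    ]
t 0.25 pos [0.1958 0.5668 0.1784] shift [-0.7201 -0.5274  0.0013] turn [-5.000e-04  3.000e-04  7.137e-01] F [ 0.1  0.5 -0.4]
t 0.25 pos [0.1958 0.5668 0.1784] shift [-1.1585 -1.1736  0.0578] turn [-5.000e-04  3.000e-04  7.137e-01] F [ 0.1  0.5 -0.4]
```

jog_arm(
  motion=[0, -0.72, -0.527, 0, 0, 0, 0.7137, 0, -0.72, -0.527, 0, 0, 0, 0.7137, 0, -0.72, -0.527, 0, 0, 0, 0.7137, 0, -0.72, -0.527, 0, 0, 0, 0.7137, 0, -0.72, -0.527, 0, 0, 0, 0.7137, 0, -0.72, -0.527, 0, 0, 0, 0.7137, 0, -0.72, -0.527, 0, 0, 0, 0.7137, 0, -0.72, -0.527, 0, 0, 0, 0.7137],
)

```text
t: 1.05
tool_pos: [0.4244, 0.2364, 0.1789]
orientation: [2.094, 2.341, -0.0]
force: [0.5, 1.4, -0.2]
opening: 0.0334
```

```bash
python3 -c "
from mv import *
go([.5516,-.177,.15])"
```

```text
t 1.05 pos [0.4244 0.2364 0.1789] shift [-0.85    0.1609  0.0582] turn [ 0.0001  0.0003 -0.0036] F [ 0.5  1.4 -0.2]
```

jog_arm(
  motion=[0, -0.85, 0.161, 0, 0, 0, -0.0036, 0, -0.85, 0.161, 0, 0, 0, -0.0036, 0, -0.85, 0.161, 0, 0, 0, -0.0036, 0, -0.85, 0.161, 0, 0, 0, -0.0036, 0, -0.85, 0.161, 0, 0, 0, -0.0036, 0, -0.85, 0.161, 0, 0, 0, -0.0036, 0, -0.85, 0.161, 0, 0, 0, -0.0036, 0, -0.85, 0.161, 0, 0, 0, -0.0036],
)

```text
t: 1.85
tool_pos: [0.5417, -0.1462, 0.1791]
orientation: [2.088, 2.347, 0.0]
force: [-0.2, 0.6, -0.1]
opening: 0.0005
```

```bash
python3 -c "
from mv import *
go([.5516,-.177,.15])
go([.5516,-.177,.076])"
```

```text
t 1.85 pos [ 0.5417 -0.1462  0.1791] shift [-0.0635  0.0124  0.0582] turn [ 0.0003  0.0003 -0.0002] F [-0.2  0.6 -0.1]
t 1.85 pos [ 0.5417 -0.1462  0.1791] shift [-0.0634  0.0123  0.2062] turn [ 0.0003  0.0003 -0.0002] F [-0.2  0.6 -0.1]
```

jog_arm(
  motion=[0, -0.07, 0.012, 0, 0, 0, 0, 0, -0.07, 0.012, 0.05, 0, 0, 0, 0, -0.07, 0.012, 0.1, 0, 0, 0, 0, -0.07, 0.012, 0.1, 0, 0, 0],
)

```text
t: 2.25
tool_pos: [0.5489, -0.1796, 0.1247]
orientation: [-2.085, -2.342, 0.004]
force: [-0.4, 0.4, -0.2]
opening: 0.0004
```

```bash
python3 -c "
from mv import *
go([.5516,-.177,.076])
for n in('top','side','wrist'): cv2.imwrite(f'pics/{n}1.png',read_camera(n)['frame'][:,:,::-1])"
```

```text
t 2.25 pos [ 0.5489 -0.1796  0.1247] shift [0.0043 0.0064 0.0973] turn [-0.0037 -0.002  -0.0008] F [-0.4  0.4 -0.2]
```

View pics/side1.png

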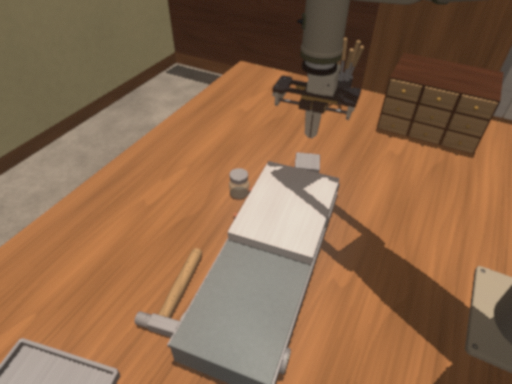

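View pics/wrist1.png

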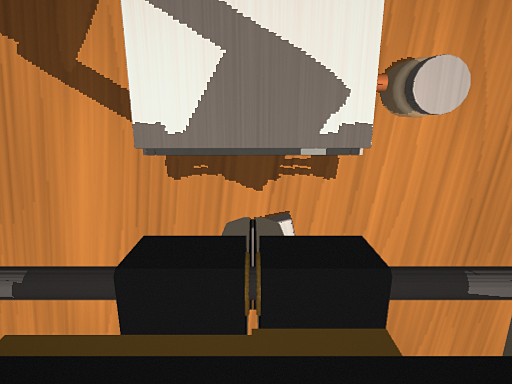

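The closed fingers (253,230) are clear of the cover end (row 150) and centred on it, with the block below. Going down.

jog_arm(
  motion=[0, 0.004, 0.006, 0.05, -0.0037, -0.002, 0, 0, 0.004, 0.006, 0.097, -0.0037, -0.002, 0, 0, 0.004, 0.006, 0.097, -0.0037, -0.002, 0, 0, 0.03, 0.006, 0.097, -0.0037, -0.002, 0, 0, 0.05, 0.006, 0.097, -0.0037, -0.002, 0, 0, 0.08, 0.006, 0.097, -0.0037, -0.002, 0, 0, 0.1, 0.006, 0.097, -0.0037, -0.002, 0],
)

```text
t: 3.1
tool_pos: [0.55, -0.1286, 0.083]
orientation: [2.081, 2.342, 0.006]
force: [0.4, 0.3, -0.4]
opening: 0.0004
```

```bash
python3 -c "
from mv import *
s=read_state();p=np.array(s['tool_pos'])
print(yh@(p-[.5489,-.1796,0]))
go([.5489,-.1796,.076]+xh*.001+yh*.27)
"
```

```text
0.05048183132591038
t 3.1 pos [ 0.55   -0.1286  0.083 ] shift [ 0.4391 -0.0117  0.0119] turn [0.0056 0.0029 0.0006] F [ 0.4  0.3 -0.4]
```

```bash
python3 -c "
from mv import *
for n in('top','side','wrist'): cv2.imwrite(f'pics/{n}2.png',read_camera(n)['frame'][:,:,::-1])
go([.5489,-.1796,.076]+xh*.001+yh*.27)
"
```

```text
t 3.25 pos [ 0.5496 -0.1293  0.0822] shift [ 0.4403 -0.0105  0.0104] turn [0.0049 0.0029 0.0011] F [-0.2 -0.3  0.1]
```

View pics/side2.png

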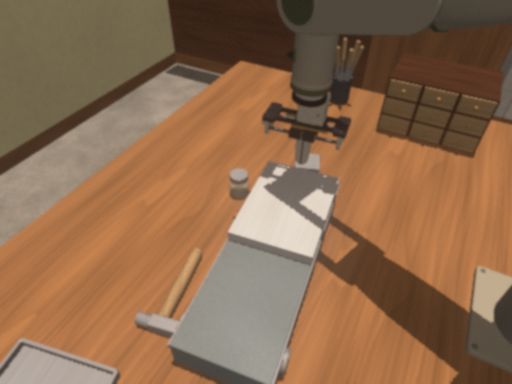

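View pics/wrist2.png

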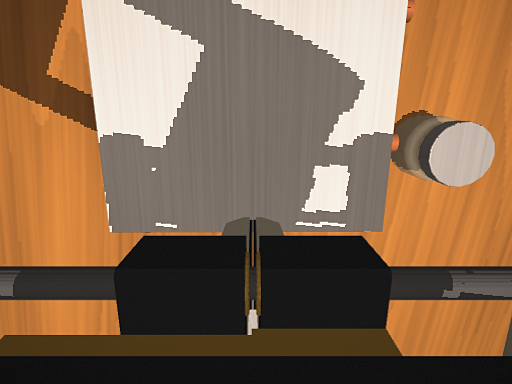

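```bash
python3 -c "
from mv import *
s=read_state();c=read_camera('wrist');T=wristT(s,c)
p=np.array(s['tool_pos']);print(p)
f=192/np.tan(np.radians(c['vertical_fov'])/2)
pc=np.linalg.inv(T)@np.r_[p,1];print('tcp px',c['cx']+f*pc[0]/pc[2],c['cy']+f*pc[1]/pc[2])
for uv in [(112,232),(382,232),(220,232),(285,232)]:
  e=onz(c,uv,.091,T);print(uv,np.round(e,4),'along y rel tcp',round(yh@(e-p),4))
im=c['frame'][190:260,180:330,::-1];cv2.imwrite('pics/w3.png',cv2.resize(im,None,fx=5,fy=5,interpolation=0))
c=read_camera('side');cv2.imwrite('pics/s3.png',cv2.resize(c['frame'][120:200,250:350,::-1],None,fx=6,fy=6,interpolation=0))
"
```

```text
[ 0.54964212 -0.12930752  0.0822472 ]
tcp px 252.497602762031 208.27394375217165
(112, 232) [ 0.4567 -0.1543  0.091 ] along y rel tcp -0.0139
(382, 232) [ 0.6391 -0.1331  0.091 ] along y rel tcp -0.0142
(220, 232) [ 0.5293 -0.1458  0.091 ] along y rel tcp -0.014
(285, 232) [ 0.5732 -0.1407  0.091 ] along y rel tcp -0.0141
```

View pics/w3.png

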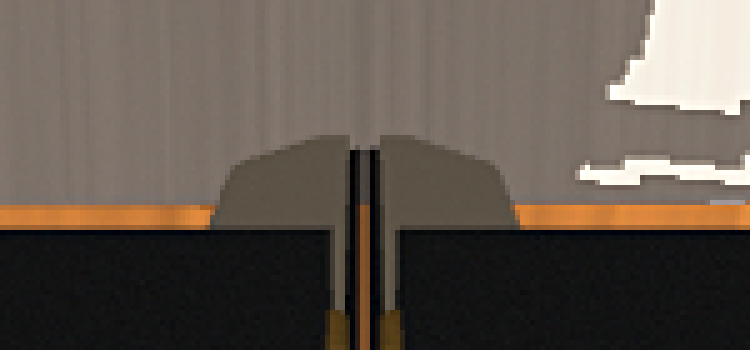

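View pics/s3.png

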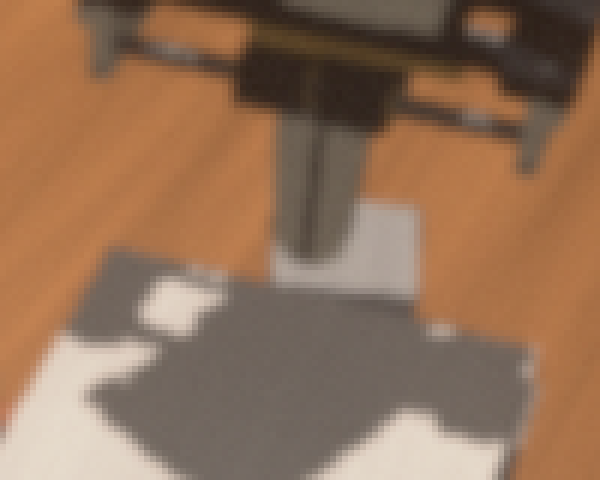

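```bash
python3 -c "
from mv import *
s=read_state();p=np.array(s['tool_pos']);
Rm=R.from_rotvec(s['orientation']).as_matrix()
for n in('side','top','wrist'):
  c=read_camera(n);T=np.array(c['world_from_camera']) if n!='wrist' else wristT(s,c)
  f=192/np.tan(np.radians(c['vertical_fov'])/2)
  for o in ([0,0,0],[0,0,-.019],[0,0,-.05],[.0075,0,0],[-.0075,0,0]):
    pc=np.linalg.inv(T)@np.r_[p+Rm@o,1];print(n,o,round(c['cx']+f*pc[0]/pc[2],1),round(c['cy']+f*pc[1]/pc[2],1))
c=read_camera('top');cv2.imwrite('pics/t3.png',cv2.resize(c['frame'][180:300,260:420,::-1],None,fx=5,fy=5,interpolation=0))
print(s['q'])
"
```

```text
side [0, 0, 0] 300.2 173.7
side [0, 0, -0.019] 300.9 167.9
side [0, 0, -0.05] 302.1 158.1
side [0.0075, 0, 0] 299.3 175.5
side [-0.0075, 0, 0] 301.0 171.9
top [0, 0, 0] 315.9 231.0
top [0, 0, -0.019] 317.1 230.8
top [0, 0, -0.05] 319.3 230.3
top [0.0075, 0, 0] 312.3 231.4
top [-0.0075, 0, 0] 319.5 230.6
wrist [0, 0, 0] 252.5 208.3
wrist [0, 0, -0.019] 252.6 217.5
wrist [0, 0, -0.05] 252.7 237.0
wrist [0.0075, 0, 0] 252.5 197.9
wrist [-0.0075, 0, 0] 252.5 218.4
[-3.22796089e-01  9.28564932e-02  1.70858276e+00 -9.52697042e-04
  1.33148613e+00 -4.40147619e-01]
```

View pics/t3.png

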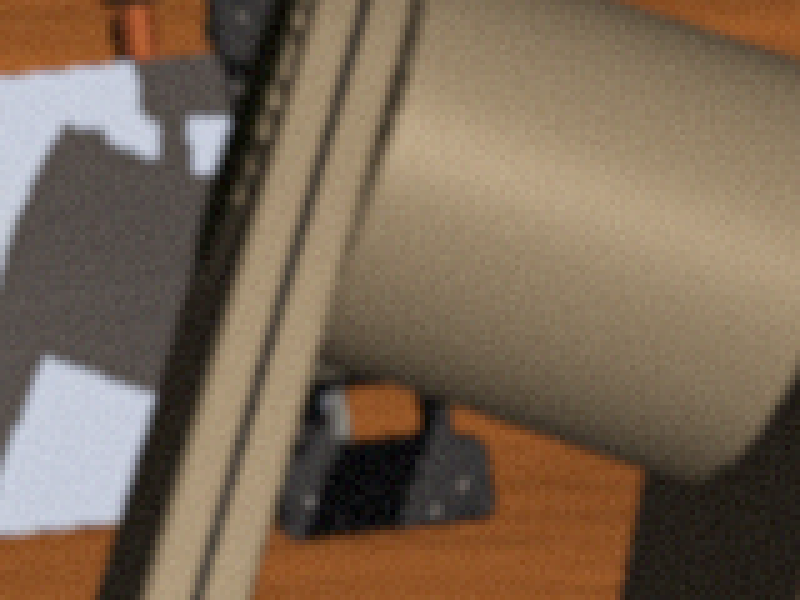

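```bash
python3 -c "
from mv import *
s=read_state();p=np.array(s['tool_pos']);Rm=R.from_rotvec(s['orientation']).as_matrix()
cs=read_camera('side');cw=read_camera('wrist');T=wristT(s,cw)
for a,b in (((301.7,163.7),(252.5,217)),((301.7,163),(252.5,222))):
  q,r=tri([ray(cs,a),ray(cw,b,T)]);print(q,r,Rm.T@(q-p))
"
python3 - <<'E'
import cv2
im=cv2.imread('pics/wrist0.png');cv2.imwrite('pics/w0z.png',cv2.resize(im[190:384,60:450],None,fx=2,fy=2))
E
```

```text
[ 0.5473938  -0.12390624  0.11947137] 0.0008904081933896669 [ 0.006818   -0.00093309 -0.03783517]
[ 0.54814128 -0.12682337  0.11930896] 0.0004736709737929746 [ 0.00383447 -0.00053092 -0.03765746]
```

View pics/w0z.png

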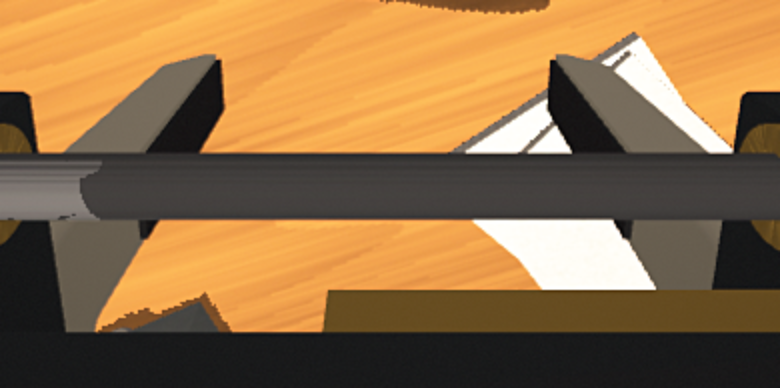

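The closed tip triangulates to about 38 mm above the reported TCP (residual under 1 mm). The wrist edge check confirms the camera pose, so the fingers are above the cover and nothing has been touched. I'll back off, go lower and recheck.

jog_arm(
  motion=[0, -0.05, 0, -0.01, 0, 0, 0, 0, -0.1, 0, -0.01, 0, 0, 0, 0, -0.1, 0, -0.01, 0, 0, 0, 0, -0.1, 0, 0.03, 0, 0, 0, 0, -0.1, 0, 0.05, 0, 0, 0, 0, -0.1, 0, 0.05, 0, 0, 0],
)

```text
t: 4.25
tool_pos: [0.5534, -0.1792, 0.0544]
orientation: [2.086, 2.345, 0.002]
force: [-0.4, 0.0, 0.5]
opening: 0.0008
```

```bash
python3 -c "
from mv import *
go([.5516,-.177,.05])
s=read_state();cs=read_camera('side');cw=read_camera('wrist')
cv2.imwrite('pics/s4.png',cv2.resize(cs['frame'][100:200,240:350,::-1],None,fx=6,fy=6,interpolation=0))
cv2.imwrite('pics/w4.png',cw['frame'][:,:,::-1])
f=192/np.tan(np.radians(cs['vertical_fov'])/2);p=np.array(s['tool_pos'])
for z in (0,.02,.04):
  pc=np.linalg.inv(cs['world_from_camera'])@np.r_[p+[0,0,z],1];print(z,cs['cx']+f*pc[0]/pc[2],cs['cy']+f*pc[1]/pc[2])
"
```

```text
t 4.25 pos [ 0.5534 -0.1792  0.0544] shift [ 0.0047 -0.0032  0.0087] turn [ 0.002   0.0011 -0.0002] F [-0.4  0.   0.5]
0 305.04011091319586 170.62693188644099
0.02 305.78483017285134 164.7674827419613
0.04 306.55038872709724 158.74407008334407
```

View pics/s4.png

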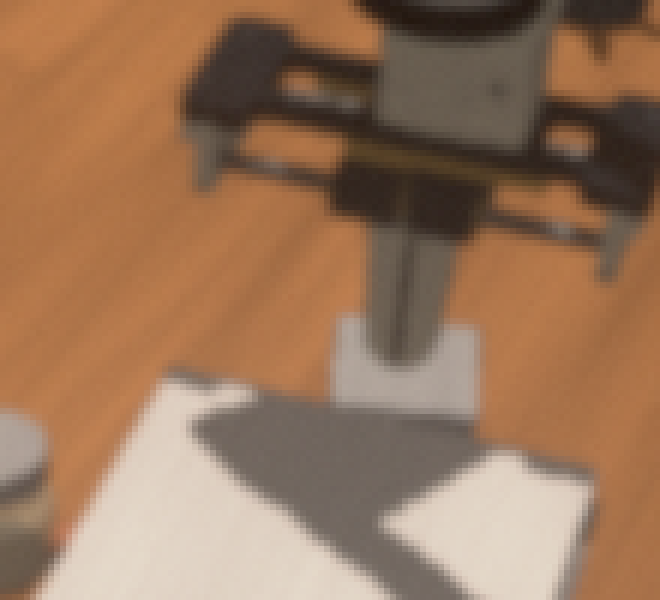

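View pics/w4.png

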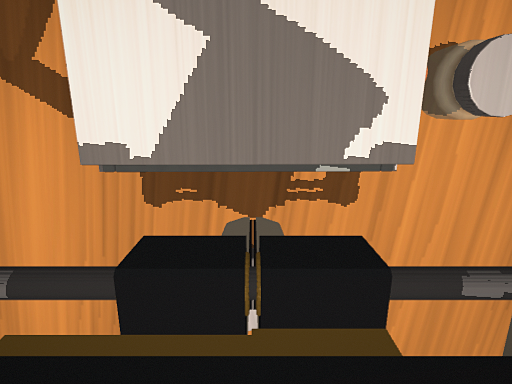

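The tip now shows at about (306.7,160.8), so the offset is about 33 mm and the tip is near z 0.087. Going down 12 mm, then contacting slowly.

jog_arm(
  motion=[0, 0, -0.003, 0.025, 0.002, 0.001, 0, 0, 0, -0.003, 0.025, 0.002, 0.001, 0, 0, 0.02, -0.003, 0.025, 0.002, 0.001, 0, 0, 0.04, -0.003, 0.025, 0.002, 0.001, 0, 0, 0.055, -0.003, 0.025, 0.002, 0.001, 0, 0, 0.07, -0.003, 0.025, 0.002, 0.001, 0, 0, 0.085, -0.003, 0.025, 0.002, 0.001, 0, 0, 0.085, -0.003, 0.025, 0.002, 0.001, 0],
)

```text
t: 5.15
tool_pos: [0.5488, -0.1366, 0.0442]
orientation: [2.085, 2.346, 0.002]
force: [0.2, -0.0, 0.2]
opening: 0.0005
```

```bash
python3 -c "
from mv import *
go([.5489,-.1796,.042]+xh*.001+yh*.265)
s=read_state();cs=read_camera('side');cw=read_camera('wrist');T=wristT(s,cw)
p=np.array(s['tool_pos'])
cv2.imwrite('pics/s5.png',cv2.resize(cs['frame'][100:200,240:350,::-1],None,fx=6,fy=6,interpolation=0))
cv2.imwrite('pics/w5.png',cw['frame'][:,:,::-1])
"
```

```text
t 5.15 pos [ 0.5488 -0.1366  0.0442] shift [ 0.4447 -0.0074  0.0037] turn [0.0021 0.001  0.0005] F [ 0.2 -0.   0.2]
```

View pics/s5.png

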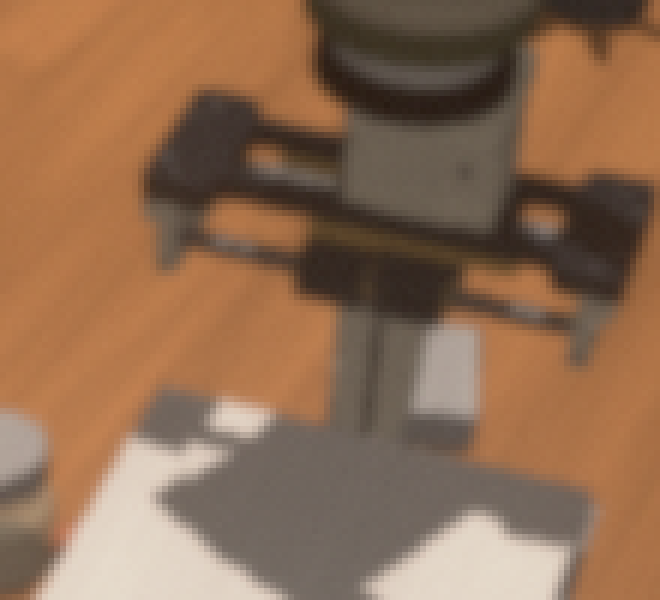

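View pics/w5.png

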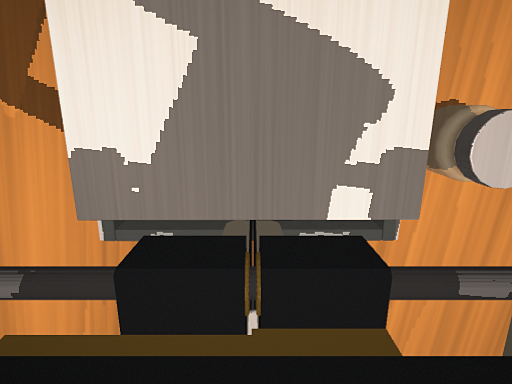

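The finger is now behind the cover edge, and the cover has moved about 12 mm, with the dark rim of the well showing at rows 220–240. Pushing on.

jog_arm(
  motion=[0, 0.04, -0.001, 0.004, 0.002, 0.001, 0, 0, 0.08, -0.002, 0.004, 0.002, 0.001, 0, 0, 0.12, -0.003, 0.004, 0.002, 0.001, 0, 0, 0.16, -0.004, 0.004, 0.002, 0.001, 0, 0, 0.2, -0.005, 0.004, 0.002, 0.001, 0, 0, 0.24, -0.006, 0.004, 0.002, 0.001, 0, 0, 0.26, -0.006, 0.004, 0.002, 0.001, 0, 0, 0.27, -0.006, 0.004, 0.002, 0.001, 0],
)

```text
t: 6.05
tool_pos: [0.5305, -0.0033, 0.0424]
orientation: [2.086, 2.348, 0.001]
force: [1.5, -2.9, 2.9]
opening: 0.0004
```

```bash
python3 -c "
from mv import *
go([.5489,-.1796,.043]+xh*.001+yh*.267)
for n in('top','side','wrist'): cv2.imwrite(f'pics/{n}6.png',read_camera(n)['frame'][:,:,::-1])
"
```

```text
t 6.05 pos [ 0.5305 -0.0033  0.0424] shift [ 0.1796 -0.0024 -0.0014] turn [0.0007 0.0004 0.0007] F [ 1.5 -2.9  2.9]
```

View pics/side6.png

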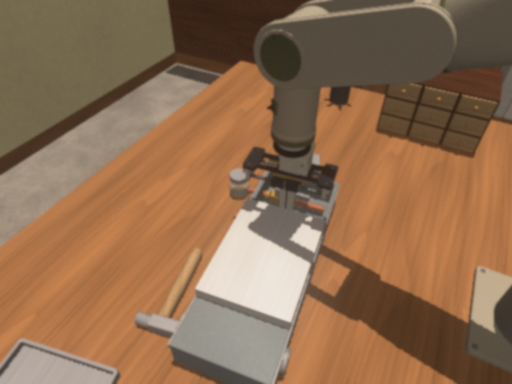

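View pics/wrist6.png

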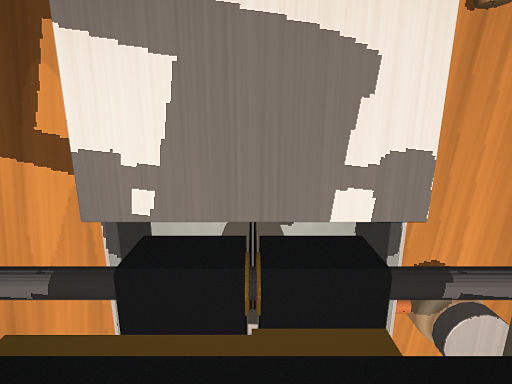

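The cover slides straight at about 3 N. Finishing the remaining 90 mm.

jog_arm(
  motion=[0, 0.035, 0, 0, 0, 0, 0, 0, 0.07, -0.001, 0, 0, 0, 0, 0, 0.105, -0.001, 0, 0, 0, 0, 0, 0.135, -0.002, 0, 0, 0, 0, 0, 0.155, -0.002, 0, 0, 0, 0, 0, 0.17, -0.002, 0, 0, 0, 0, 0, 0.18, -0.002, 0, 0, 0, 0, 0, 0.18, -0.002, 0, 0, 0, 0],
)

```text
t: 7.0
tool_pos: [0.5172, 0.0864, 0.0413]
orientation: [-2.085, -2.347, 0.001]
force: [0.1, -0.3, 0.2]
opening: 0.0004
```

```bash
python3 -c "
from mv import *
go([.5489,-.1796,.043]+xh*.001+yh*.267)
for n in('top','side','wrist'): cv2.imwrite(f'pics/{n}7.png',read_camera(n)['frame'][:,:,::-1])
"
```

```text
t 7.0 pos [0.5172 0.0864 0.0413] shift [-0.0018  0.0028 -0.0033] turn [-0.0015 -0.0009  0.0008] F [ 0.1 -0.3  0.2]
```

View pics/side7.png

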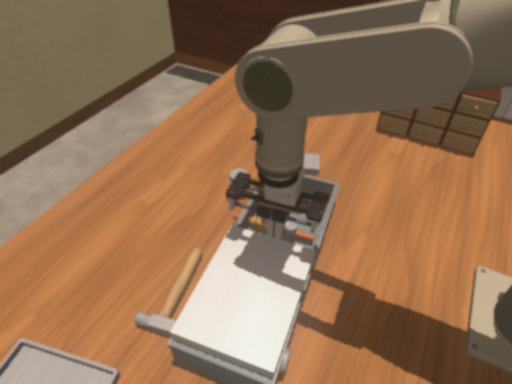

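View pics/top7.png

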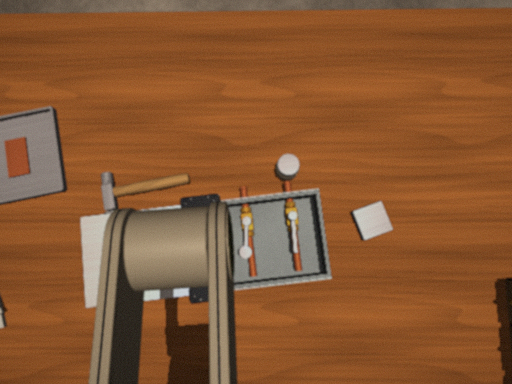

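The disc tap is the left one (disc at about (246,252) in top, pivot about (246,215)); the plain handle ends at about (296,248). Rising and moving back for a clear view.

jog_arm(
  motion=[0, -0.04, 0, 0, 0, 0, 0, 0, -0.06, 0, -0.05, 0, 0, 0, 0, -0.1, 0, -0.15, 0, 0, 0, 0, -0.18, 0, -0.25, 0, 0, 0, 0, -0.26, 0, -0.3, 0, 0, 0, 0, -0.34, 0, -0.3, 0, 0, 0, 0, -0.34, 0, -0.3, 0, 0, 0, 0, -0.34, 0, -0.3, 0, 0, 0],
)

```text
t: 7.95
tool_pos: [0.5372, -0.0842, 0.1907]
orientation: [-2.088, -2.342, 0.002]
force: [-0.3, 0.7, 0.3]
opening: 0.0005
```

```bash
python3 -c "
from mv import *
s=read_state();print(s['tool_pos'])
for n in('top','side','wrist'):
  c=read_camera(n);cv2.imwrite(f'pics/{n}8.png',c['frame'][:,:,::-1])
  if n=='side': cv2.imwrite('pics/s8.png',cv2.resize(c['frame'][150:290,200:350,::-1],None,fx=4,fy=4))
"
```

```text
[ 0.53718071 -0.08422939  0.19073483]
```

View pics/s8.png

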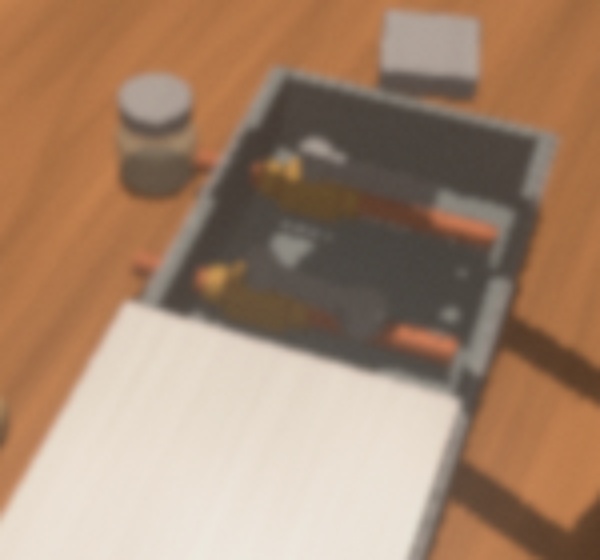

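View pics/top8.png

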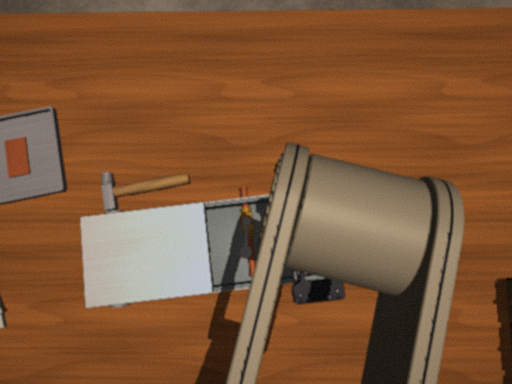

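View pics/wrist8.png

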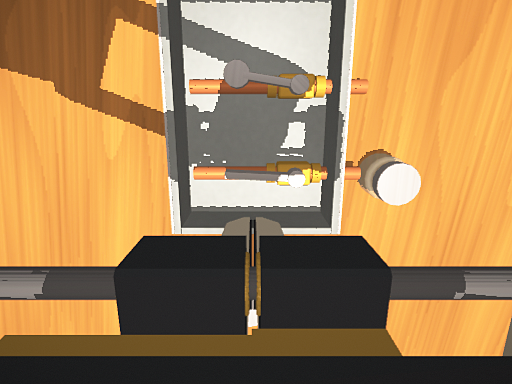

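In the wrist view the disc is at about (236,74) with its pivot at (300,84), and the plain handle runs (226,175)–(296,178). In the side view the disc is at about (290,228). I'll triangulate these.

```bash
python3 -c "
from mv import *
ct=read_camera('top');s=read_state();cw=read_camera('wrist');cs=read_camera('side');T=wristT(s,cw);p0=np.array(s['tool_pos'])
D=(236,74)
for nm,a,b in (('top-wrist',ray(ct,(245.5,252.5)),ray(cw,D,T)),('side-wrist',ray(cs,(290.5,228)),ray(cw,D,T)),('top-side',ray(ct,(245.5,252.5)),ray(cs,(290.5,228)))):
  print('disc',nm,*[np.round(x,4) for x in tri([a,b])])
d=onz(cw,D,.058,T);pv=onz(cw,(300,84),.058,T);print('disc@58',d,'top',onz(ct,(245.5,252.5),.058),'piv',pv,'len',np.linalg.norm(d-pv))
v=d-pv;print('angle',np.arctan2(v@yh,-v@xh))
pt=onz(cw,(226,175),.058,T);pp=onz(cw,(296,178),.058,T);v=pt-pp;print('plain',pt,pp,np.linalg.norm(v),'ang',np.arctan2(v@yh,-v@xh), 'sep',(pv-pp)@yh,(pv-pp)@xh)
# box: well inner right corners on rim
for uv in [(183,228),(333,228),(172,232),(340,232)]: print(uv,onz(cw,uv,.066,T))
hsv=cv2.cvtColor(ct['frame'],cv2.COLOR_RGB2HSV);m=((hsv[...,1]<60)&(hsv[...,2]>150)).astype(np.uint8)
l=cv2.connectedComponents(m)[1];q,a=quad(l==l[255,150]);print(q.tolist());
for u in q: print(onz(ct,u,.091))
z=cv2.resize(cw['frame'][40:240,150:420,::-1],None,fx=2.9,fy=2.9);cv2.imwrite('pics/w9.png',z)
"
```

```text
disc top-wrist [0.5052 0.0189 0.0362] 0.0011
disc side-wrist [0.5072 0.0187 0.0471] 0.0003
disc top-side [0.506  0.0183 0.0471] 0.0015
disc@58 [0.50754077 0.01750769 0.058     ] top [0.50475827 0.01741356 0.058     ] piv [0.57432488 0.01568395 0.058     ] len 0.0668090072260015
angle 0.14430127654020122
plain [ 0.50777946 -0.08913167  0.058     ] [ 0.58550987 -0.08317894  0.058     ] 0.07795801526912732 ang 0.040567452102571316 sep 0.0994926524379178 0.0004320572223484552
(183, 228) [ 0.46590629 -0.15430545  0.066     ]
(333, 228) [ 0.63467395 -0.1338378   0.066     ]
(172, 232) [ 0.45378317 -0.16066639  0.066     ]
(340, 232) [ 0.64345088 -0.13765627  0.066     ]
[[202.0, 202.0], [211.0, 292.0], [86.0, 307.0], [82.0, 217.0]]
[0.60981622 0.10764121 0.091     ]
[0.42607796 0.08602746 0.091     ]
[0.39573987 0.34016116 0.091     ]
[0.57865325 0.35925154 0.091     ]
```

View pics/w9.png

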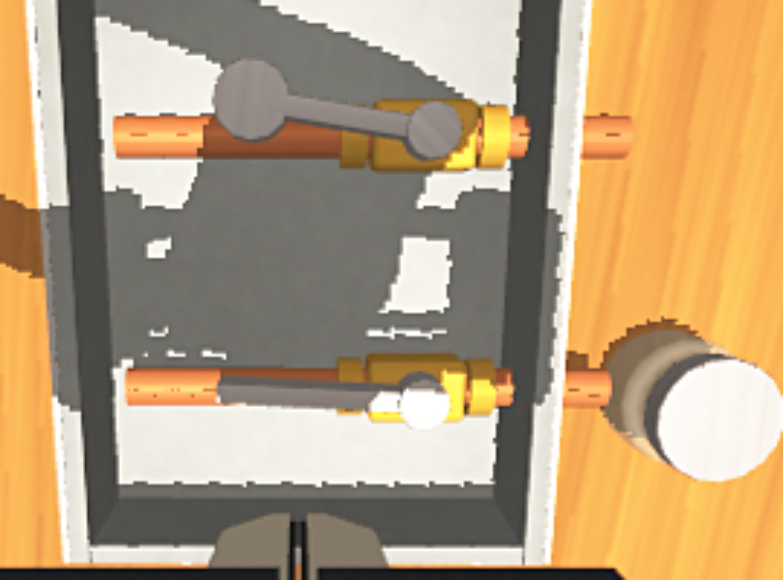

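Measured against the text:

| Check | Measured | Expected |
|---|---|---|
| Tap spacing | 99.5 mm | 100 mm |
| Pivot to disc | 66.8 mm | 66 mm |
| Disc height (side-wrist, top-side) | 47 mm | 40–58 mm |
| Disc handle angle | about 0.14 rad | 0–0.3 rad |
| Cover joint | about 0.245 m | above 0.22 m |

Next I go above the gap on the disc's right side.

```bash
cat >> mv.py <<'E'
O=np.array([.5331,-.0194,0])
def B(x,y,z): return O+xh*x/1000+yh*y/1000+np.array([0,0,z])
def where():
    p=np.array(read_state()["tool_pos"])-O;print("box mm",np.round([p@xh*1000,p@yh*1000,p[2]*1000],1))
E
python3 -c "
from mv import *
where();go(B(-20,0,.19));go(B(-20,0,.06))"
```

```text
box mm [ -3.3 -62.4 190.3]
t 8.25 pos [ 0.5371 -0.0818  0.1903] shift [ 0.125  -0.0331  0.0009] turn [-0.0024 -0.0011  0.0015] F [-0.4  0.3 -0.5]
t 8.25 pos [ 0.5371 -0.0818  0.1903] shift [ 0.1245 -0.0321  0.2609] turn [-0.0024 -0.0011  0.0015] F [-0.4  0.3 -0.5]
```

jog_arm(
  motion=[0, 0.07, -0.02, 0, -0.0024, -0.001, 0.0015, 0, 0.125, -0.033, 0, -0.0024, -0.001, 0.0015, 0, 0.125, -0.033, 0.08, -0.0024, -0.001, 0.0015, 0, 0.125, -0.033, 0.16, -0.0024, -0.001, 0.0015, 0, 0.125, -0.033, 0.22, -0.0024, -0.001, 0.0015, 0, 0.125, -0.033, 0.26, -0.0024, -0.001, 0.0015, 0, 0.125, -0.033, 0.26, -0.0024, -0.001, 0.0015, 0, 0.125, -0.033, 0.26, -0.0024, -0.001, 0.0015],
)

```text
t: 9.05
tool_pos: [0.5126, -0.0209, 0.0607]
orientation: [-2.086, -2.348, 0.0]
force: [-0.2, 0.1, 0.7]
opening: 0.0004
```

```bash
python3 -c "
from mv import *
where();go(B(-20,0,.011))
cv2.imwrite('pics/w10.png',read_camera('wrist')['frame'][:,:,::-1])
cv2.imwrite('pics/s10.png',cv2.resize(read_camera('side')['frame'][120:270,220:350,::-1],None,fx=4,fy=4))
"
```

```text
box mm [-20.5   0.9  60.7]
t 9.05 pos [ 0.5126 -0.0209  0.0607] shift [-0.0019  0.0012  0.0995] turn [-0.0004 -0.0003  0.0007] F [-0.2  0.1  0.7]
```

View pics/w10.png

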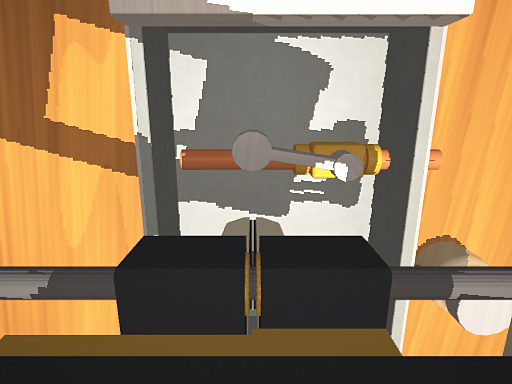

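View pics/s10.png

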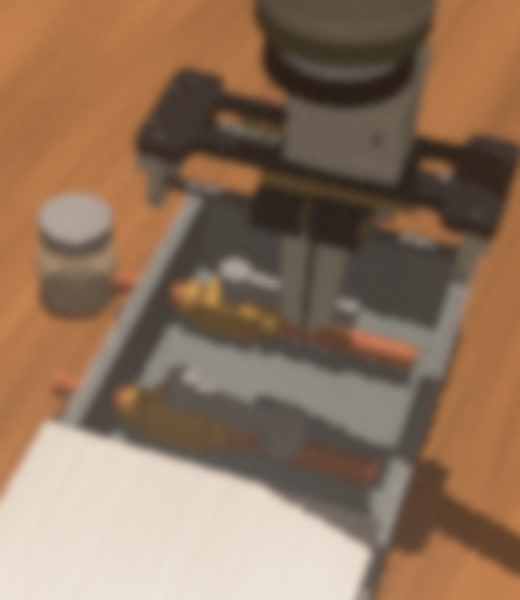

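The fingers are between the taps at box (-20, 1) and clear of both handles. Descending to tip height of about 0.045.

jog_arm(
  motion=[0, -0.002, 0.001, 0.05, 0, 0, 0, 0, -0.002, 0.001, 0.085, 0, 0, 0, 0, -0.002, 0.001, 0.0995, 0, 0, 0, 0, -0.002, 0.001, 0.0995, 0, 0, 0, 0, -0.002, 0.001, 0.0995, 0, 0, 0],
)

```text
t: 9.65
tool_pos: [0.5158, -0.0224, 0.0139]
orientation: [2.085, 2.346, 0.004]
force: [-0.1, -0.4, 0.1]
opening: 0.0005
```

```bash
python3 -c "
from mv import *
where();
for b in ((-16,34),(-7,51.5),(1.5,59.5),(12,65),(23.5,67.5)): go(B(*b,.011))
s=read_state();cs=read_camera('side');cw=read_camera('wrist');T=wristT(s,cw);
cv2.imwrite('pics/w11.png',cw['frame'][:,:,::-1])
cv2.imwrite('pics/s11.png',cv2.resize(cs['frame'][120:270,220:350,::-1],None,fx=4,fy=4))
"
```

```text
box mm [-17.6  -1.   13.9]
t 9.65 pos [ 0.5158 -0.0224  0.0139] shift [0.07   0.0031 0.0057] turn [0.0026 0.0005 0.0004] F [-0.1 -0.4  0.1]
t 9.65 pos [ 0.5158 -0.0224  0.0139] shift [0.105  0.0212 0.0057] turn [0.0026 0.0005 0.0004] F [-0.1 -0.4  0.1]
t 9.65 pos [ 0.5158 -0.0224  0.0139] shift [0.121  0.0382 0.0058] turn [0.0026 0.0005 0.0004] F [-0.1 -0.4  0.1]
t 9.65 pos [ 0.5158 -0.0224  0.0139] shift [0.132  0.0592 0.0058] turn [0.0026 0.0005 0.0004] F [-0.1 -0.4  0.1]
t 9.65 pos [ 0.5158 -0.0224  0.0139] shift [0.1369 0.0822 0.0059] turn [0.0026 0.0005 0.0004] F [-0.1 -0.4  0.1]
```

View pics/s11.png

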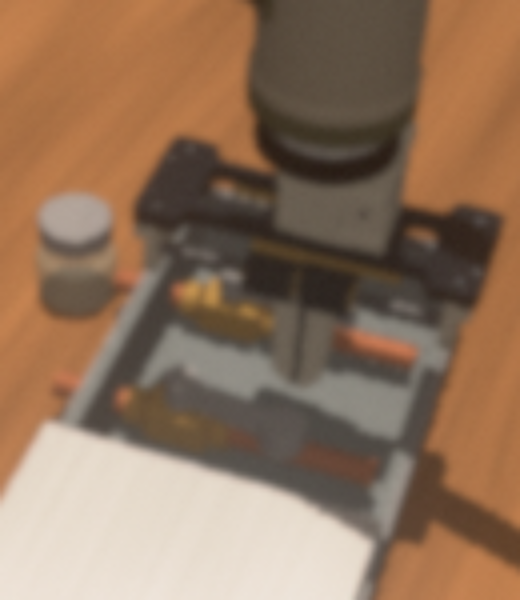

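View pics/w11.png

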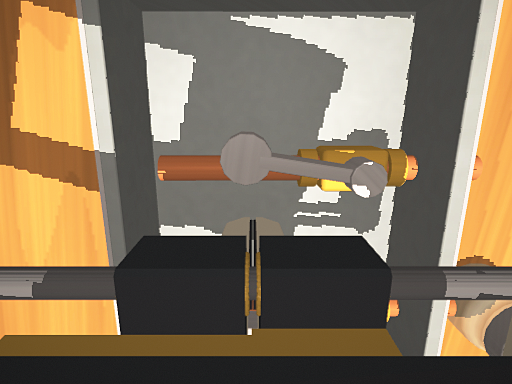

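```bash
python3 -c "
from mv import *
p=np.array(read_state()['tool_pos']);cs=read_camera('side')
f=192/np.tan(np.radians(cs['vertical_fov'])/2)
for z in (0,.03,.04):
  pc=np.linalg.inv(cs['world_from_camera'])@np.r_[p+[0,0,z],1];print(z,cs['cx']+f*pc[0]/pc[2],cs['cy']+f*pc[1]/pc[2])
"
```

```text
0 293.198316828036 224.52039182247822
0.03 294.1601112553017 216.05631497882592
0.04 294.49054290874903 213.14841821100498
```

The tip projects to about 32 mm above the TCP, so it is near z 0.046. Pushing the disc through the first half.

jog_arm(
  motion=[0, 0.02, 0, 0.004, 0.0026, 0, 0, 0, 0.04, 0, 0.004, 0.0026, 0, 0, 0, 0.055, 0.002, 0.004, 0.0026, 0, 0, 0, 0.07, 0.003, 0.004, 0.0026, 0, 0, 0, 0.082, 0.009, 0.004, 0.0026, 0, 0, 0, 0.094, 0.015, 0.004, 0.0026, 0, 0, 0, 0.105, 0.021, 0.004, 0.0026, 0, 0, 0, 0.105, 0.021, 0.004, 0.0026, 0, 0],
)

```text
t: 10.6
tool_pos: [0.5205, 0.0318, 0.0118]
orientation: [2.086, 2.348, 0.0]
force: [0.8, -0.2, -0.4]
opening: 0.0004
```

```bash
python3 -c "
from mv import *
where();
for b in ((1.5,59.5),(12,65),(23.5,67.5),(28,67.5)): go(B(*b,.011))
cs=read_camera('side');cw=read_camera('wrist')
cv2.imwrite('pics/w12.png',cw['frame'][:,:,::-1])
cv2.imwrite('pics/s12.png',cv2.resize(cs['frame'][120:270,220:350,::-1],None,fx=4,fy=4))
"
```

```text
box mm [-6.5 52.4 11.8]
t 10.6 pos [0.5205 0.0318 0.0118] shift [0.0142 0.0161 0.0016] turn [0.0005 0.0003 0.0008] F [ 0.8 -0.2 -0.4]
t 10.6 pos [0.5205 0.0318 0.0118] shift [0.0252 0.0371 0.0016] turn [0.0005 0.0003 0.0008] F [ 0.8 -0.2 -0.4]
t 10.6 pos [0.5205 0.0318 0.0118] shift [0.0302 0.0601 0.0016] turn [0.0005 0.0003 0.0008] F [ 0.8 -0.2 -0.4]
t 10.6 pos [0.5205 0.0318 0.0118] shift [0.0302 0.0691 0.0016] turn [0.0005 0.0003 0.0008] F [ 0.8 -0.2 -0.4]
```

View pics/s12.png

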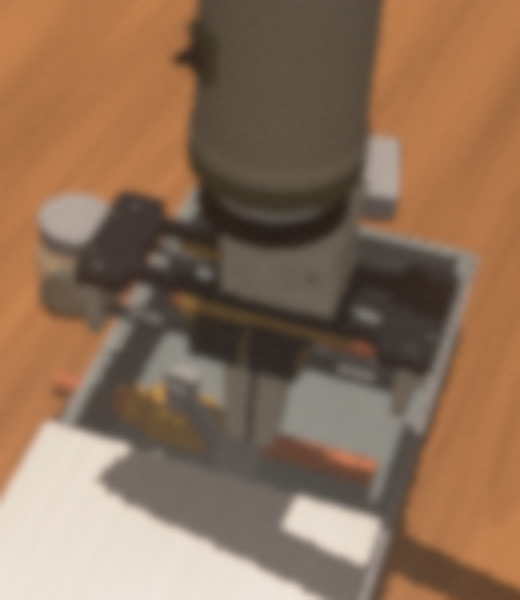

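View pics/w12.png

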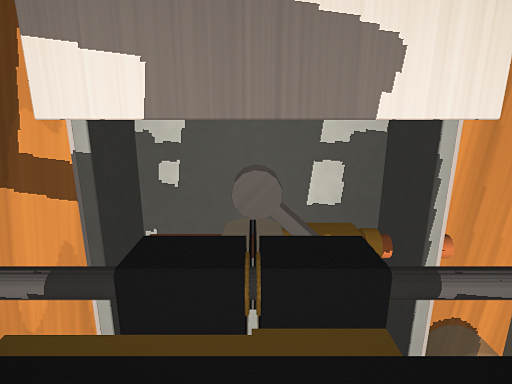

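The handle is at about 45–50° and following. Continuing along the arc.

jog_arm(
  motion=[0, 0.007, 0.008, 0.001, 0, 0, 0, 0, 0.014, 0.016, 0.001, 0, 0, 0, 0, 0.02, 0.027, 0.001, 0, 0, 0, 0, 0.025, 0.037, 0.001, 0, 0, 0, 0, 0.028, 0.047, 0.001, 0, 0, 0, 0, 0.03, 0.057, 0.001, 0, 0, 0, 0, 0.03, 0.06, 0.001, 0, 0, 0, 0, 0.03, 0.06, 0.001, 0, 0, 0],
)

```text
t: 11.5
tool_pos: [0.5492, 0.0499, 0.0115]
orientation: [2.085, 2.348, 0.002]
force: [-1.1, 0.2, -0.1]
opening: 0.0003
```

```bash
python3 -c "
from mv import *
where();
for b in ((28,67.5),(32,67.5)): go(B(*b,.011))
cs=read_camera('side');cw=read_camera('wrist')
cv2.imwrite('pics/w13.png',cw['frame'][:,:,::-1])
cv2.imwrite('pics/s13.png',cv2.resize(cs['frame'][120:270,220:350,::-1],None,fx=4,fy=4))
"
```

```text
box mm [24.  66.9 11.5]
t 11.5 pos [0.5492 0.0499 0.0115] shift [0.0011 0.0079 0.0011] turn [0.0011 0.0003 0.0007] F [-1.1  0.2 -0.1]
t 11.5 pos [0.5492 0.0499 0.0115] shift [0.0011 0.0159 0.0011] turn [0.0011 0.0003 0.0007] F [-1.1  0.2 -0.1]
```

View pics/s13.png

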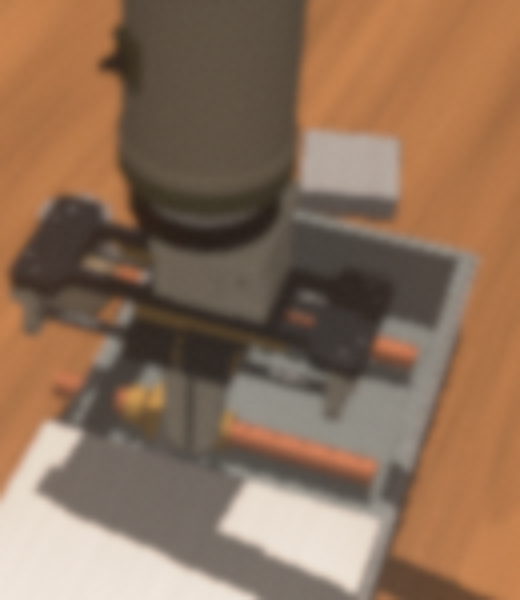

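View pics/w13.png

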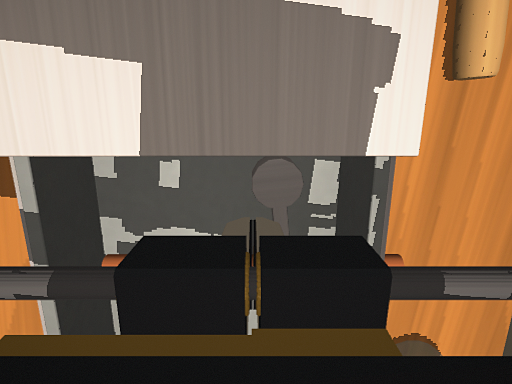

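The disc is at (277,183) and the handle at roughly 80°. A few more millimetres, watching the force.

jog_arm(
  motion=[0, 0.001, 0.004, 0.001, 0, 0, 0, 0, 0.001, 0.008, 0.001, 0, 0, 0, 0, 0.001, 0.012, 0.001, 0, 0, 0, 0, 0.001, 0.012, 0.001, 0, 0, 0],
)

```text
t: 12.0
tool_pos: [0.5536, 0.0506, 0.011]
orientation: [-2.087, -2.348, 0.002]
force: [-10.6, 0.8, 8.4]
opening: 0.0003
```

```bash
python3 -c "
from mv import *
where()
s=read_state();cw=read_camera('wrist');T=wristT(s,cw)
d=cv2.imwrite('pics/w14.png',cv2.resize(cw['frame'][140:260,180:330,::-1],None,fx=5,fy=5))
print(s['force'])
"
```

```text
box mm [28.5 67.2 11. ]
[-10.62324023   0.78968364   8.44706384]
```

View pics/w14.png

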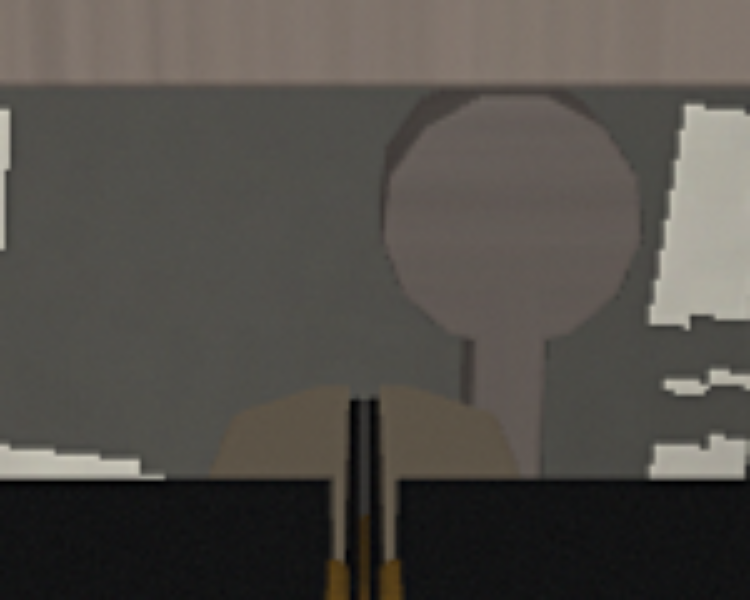

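```bash
python3 -c "
from mv import *
s=read_state();cw=read_camera('wrist');T=wristT(s,cw)
d=onz(cw,(282.4,183),.058,T);e=onz(cw,(281.5,232),.058,T)
pv=np.array([.5743,.0157,.058]);v=d-pv;print(d,np.linalg.norm(v),np.arctan2(v@yh,-v@xh));v=d-e;print(np.arctan2(v@yh,-v@xh))
"
```

```text
[0.56573817 0.08162554 0.058     ] 0.06647918115251654 1.55864799341535
1.5631540904207593
```

The angle is about 1.56 rad with the contact force up from about 1 to 10.6 N, so it is at the stop. Backing off towards -x and lifting clear.

jog_arm(
  motion=[0, 0, -0.02, 0, 0, 0, 0, 0, -0.01, -0.05, 0, 0, 0, 0, 0, -0.01, -0.05, -0.05, 0, 0, 0, 0, -0.01, -0.05, -0.15, 0, 0, 0, 0, -0.05, -0.05, -0.25, 0, 0, 0, 0, -0.15, -0.05, -0.35, 0, 0, 0, 0, -0.25, -0.05, -0.4, 0, 0, 0, 0, -0.3, -0.05, -0.4, 0, 0, 0],
)

```text
t: 12.9
tool_pos: [0.548, -0.1006, 0.2144]
orientation: [2.081, 2.346, 0.002]
force: [0.1, 0.7, -0.2]
opening: 0.0003
```

jog_arm(
  motion=[0, -0.1, 0, 0, 0, 0, 0, 0, -0.1, 0, 0, 0, 0, 0, 0, -0.1, 0, 0, 0, 0, 0, 0, -0.1, 0, 0, 0, 0, 0, 0, -0.1, 0, 0, 0, 0, 0],
)

```text
t: 13.4
tool_pos: [0.5538, -0.1488, 0.2141]
orientation: [2.08, 2.348, 0.002]
force: [0.3, 0.5, 0.2]
opening: 0.0002
```

```bash
python3 -c "
from mv import *
s=read_state();where();print(s['t'],s['force'],s['dq'])
for n in('top','side','wrist'): cv2.imwrite(f'pics/{n}15.png',read_camera(n)['frame'][:,:,::-1])
"
```

```text
box mm [   5.5 -130.9  214.1]
13.4 [0.31589163 0.52544102 0.19556234] [ 0.00488547 -0.00041127 -0.00110769 -0.00287842 -0.00090648 -0.00045445]
```

View pics/wrist15.png

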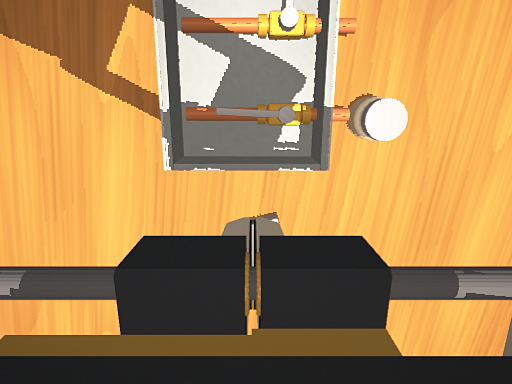

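View pics/side15.png

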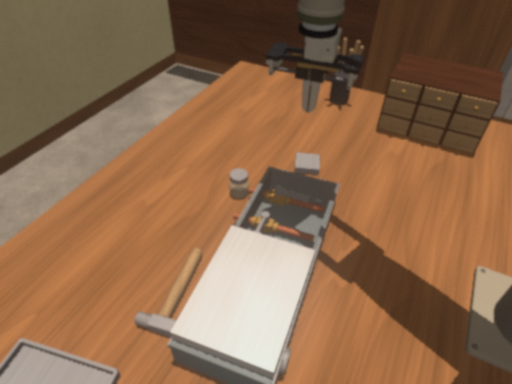

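View pics/top15.png

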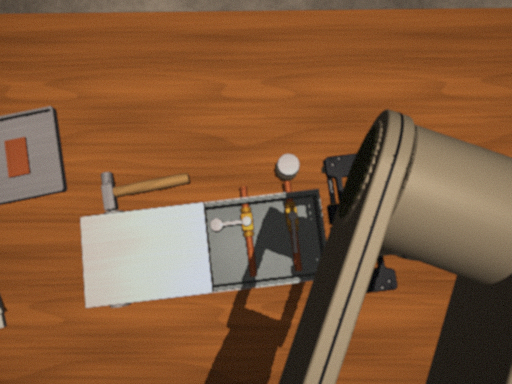

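In the top view the disc (216,226) lies across its pipe from the pivot (247,221). The jar, hammer and block are at their starting pixels. One numerical check, then hand in.

```bash
python3 -c "
from mv import *
ct=read_camera('top');a=onz(ct,(216,226),.058);b=onz(ct,(247,221),.058);v=a-b;print(np.linalg.norm(v),np.arctan2(v@yh,-v@xh))
s=read_state();cw=read_camera('wrist');T=wristT(s,cw);a=onz(cw,(217,111.5),.058,T);b=onz(cw,(288,115),.058,T);v=a-b;print('plain tip',a,np.linalg.norm(v),np.arctan2(v@yh,-v@xh))
i0=cv2.imread('pics/side0.png').astype(int);i1=cv2.imread('pics/side15.png').astype(int)
for n,(x0,y0,x1,y1) in dict(jar=(225,165,250,202),ham=(133,245,178,335),block=(296,151,322,170)).items(): print(n,abs(i0-i1)[y0:y1,x0:x1].mean())
close_job()
"
```

```text
0.06776513833154242 1.5289336060366492
plain tip [ 0.50745766 -0.09081882  0.058     ] 0.08060681090797747 0.043583360687119106
jar 6.54990990990991
ham 9.892345679012346
block 8.219973009446694
the job is handed in; nothing more can be done
```

The job is handed in: the cover is pushed onto the regulator housing and the disc-ended tap is turned to its stop. The run took about 13.6 s of the 51 s allowed, and no verdict was reported.

**What I did:** I pushed the cover aside with the closed fingers at about 3 N. I then pushed the disc-ended handle round with the fingers, backed off and lifted well clear of the box.

**Last checks:**
- **Cover:** about 0.245 m open, measured before I turned the tap. The later side and top pictures show no change.
- **Disc handle:** about 1.56 rad in the wrist view while pressed against its stop, with the force rising to about 10 N. After I let go, the top view gave 1.53 rad.
- **Plain handle:** its end is within about 2 mm of where I first saw it, and its angle is unchanged (0.04 rad).
- **Jar, hammer and block:** all at their starting pixels by eye. The numeric picture comparison was inconclusive, because it showed small non-zero differences (6.5–9.9 grey levels) that I did not separate from noise and lighting.

**What disagreed:** the closed fingertips sit about 32–38 mm above the reported TCP in the camera views. Because of this, my first approach passed over the cover without touching it. I used the measured offset for every contact after that.

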